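# Free a left-hand locked stage and seat it in the gas reader

## Robot

A 6-joint arm with a two-finger parallel gripper is mounted at the origin on the work surface. World frame = base frame: x ahead of the robot, y to its left, z up, the work surface at z = 0. Lengths are in mm, angles in rad, forces in N, time in s.
With the tool pointing down it reaches from about 275 to 750 mm from the base axis. Payload 10.2 kg.
Tool frame: the origin (TCP) lies midway between the tips of the shut fingers; the grasp point (between the pads) lies 19 mm behind it; z points along the fingers, y is the line along which they close (so a half turn about z gives the same grasp; the last joint's range is limited). The gripper opens to 85 mm and grips with 20 to 120 N. Pads are 22 mm wide; open, the fingers measure 114 mm over their backs; the gripper's body (76 mm by 85 mm) begins 54 mm behind the grasp point. The pads swing forward as they close: fully open they stand 13 mm farther back than shut.
Start: joints at [0.898, 0.313, 1.498, -0, 1.331, -0.223], TCP at [228.275, 472.781, 231.294] pointing down, gripper open.
Joint ranges: [-2.94, 2.94], [-0.97, 2.17], [0.19, 2.56], [-1.23, 4.37], [0.02, 3.11], [-2.88, 2.88]. Speed limits (rad/s): [2.39, 2.39, 3.01, 3.14, 3.14, 3.14].

## Interface

Orientations are given as a unit quaternion [w, x, y, z].
In Python, from rig import ctrl gives the robot as it stands.
- The arm moves only by the tool send_rows, never from a script. Its argument "targets" is a list of rows, each a list of 7 numbers: the closure, from -1 (fully open) to 1 (shut), so that 0 is half open, then the shift along the tool's x, y, z in m, then the turn, a rotation vector about the tool's x, y, z in rad. In form: [[claw, dx, dy, dz, ax, ay, az], ...]. A call has exactly 10 rows; each row shifts and turns the commanded pose from where the row before left it, along the tool's axes as they then stand; what a row does not reach is not made up. A row lasts 1/8 s, in which the tool goes at most 62.5 mm and 10.7 degrees, less where a joint would pass 70% of its speed; a pose out of reach is approached as far as the arm can. A call with a gripper value outside its range is refused whole. The fingers move at their own pace and stop on an object; "squeeze" is the grip in N (left out, the last holds). Time passes only in rows, so rows that do not move let the fingers close, or fill a call up. It gives the time, the measured TCP pose, the force, the opening and the grip force at its end, in the units of the state.
- ctrl.sense(): the state, without advancing time (a new reading comes with each control period).
- ctrl.capture(name): name is "scene" or "top"; returns a dict with "img" (480x640x3 uint8, red, green, blue), "camera_matrix" (3x3 intrinsics, pixels), "R" (3x3) and "t" (3): a world point X has camera coordinates R X + t. Camera axes: x right, y down, z forward; pixel columns grow to the right and rows downward; lengths in mm; the calibration is good to about 2 mm. A picture is of the moment at which its call begins. There is no depth.
- ctrl.finish_job(): hands the job in; it is judged then, once.
Trained networks look in a picture, given as the dict that the camera call returned (one of the last four; its "shot" number tells which), for a name from the list of things; names that differ only in an ending like _2 or _b are one class to them, and where a whole thing is asked for, a point or a joint stands for the part that bears it (a point fixed in the world has none). Each returns a list of dicts, best first, with "score" (0 to 1); they miss things now and then, are a little off and sometimes report something else, mostly with a low value. They report only what shows in the picture. A call takes as long as a camera call. They do not tell look-alikes from the thing itself.
- ctrl.boxes_of(query, picture): "extent" ([left, top, width, height] in pixels, round what is visible of it).
- ctrl.landmark_of(query, picture): "point" ([column, row] in pixels: a listed point, or the origin of a listed thing).
The state is a dict: "time_s": time; "joints": joint angles; "dq": joint speeds; "tau": joint torques, N m; "eef_pos": TCP position; "ee_rot": TCP orientation; "force": force on the tool from outside, world axes, zero at the start; "wrist_torque": the same for the moment, N m; "grip_width": opening from 0.0 (shut) to 1.0 (fully open); "grip_force": force on a finger pad.
Only numpy, scipy, OpenCV 4.12 (cv2) and the standard library are available. Lean on these libraries where they do the work, as an engineer would, in place of code of your own. Each camera call takes 0.05 s, during which the arm holds its last target. There are 200 camera calls.

## Task

Loosen the red wing knob that locks the sliding stage: it has a left-hand thread, so turn it clockwise seen from above until it is fully backed out, never the tight way, and do not wrench sideways on the stage while it is locked. Then slide the stage along its rails towards the blue reader until it is pressed home against the rubber stop with a light, steady push of about 8 newtons held for a second (12 is too much for the optics), and let go leaving it touching the stop. The amber glass cuvette rides along standing upright and must not be touched; leave the two steel fittings and the black stopper where they are.

Things in the scene. Friction and masses are not known exactly. Their poses are not given: they have to be found in the camera images.
- base: grey base plate of the rail unit, fixed to the bench, 180 x 440 x 10 mm; origin at the centre of its underside on the bench. Its +y axis is the way the stage slides (towards the blue reader), +z up. Two rails and a low notched bar lie along y; nothing on it but the stage moves.
- stage: steel plate 100 (x) x 190 (y) x 10 mm sliding along the base's +y; origin at the centre of its underside, 26 mm above the bench; axes as the base's. Friction about 2 N plus 12 N per m/s; 0.8 kg with screw and knob. While locked it has 1.5 mm play either way. Carries the knob 65 mm to -y and the cuvette 55 mm to +y of its centre. Travels 109 to 167 mm to the rubber stop.
- stage_nose (a point): middle of the stage's leading (+y) end face, which meets the rubber stop
- knob_grip (a point): grip point on the red wing knob, on its vertical axis, 78 mm above the bench when tight. The wing is an upright bar 50 mm long (this point's x), 14 mm thick (its y), from 20 mm below this point to 14 mm above; a dark collar 30 mm wide has its top 30 mm below. The wing looks alike after half a turn. All else is 80 mm away. It rises 2 mm per rad as it loosens.
- knob (a joint): turn of the wing knob in rad, growing clockwise seen from above (loosening): 0 = jammed tight, starts at 0.25 to 0.6, stage free at about 2.25, 2.9 = fully backed out, end of its thread. It resists with about 0.12 Nm and stays where it is left; a pinch of 20 to 30 N on the wing turns it, a weak one slips.
- reader: blue end block 180 x 20 x 50 mm across the far (+y) end of the rails, fixed, axes as the base's; origin at the bottom middle of its face that looks at the stage, 10 mm above the bench. A black post 24 x 50 x 100 mm stands each side of the rails (inner faces 65 mm from the middle, centred 63 mm before the face); the cuvette ends up between them
- stop_axis (a point): point of the block's face from which a brass screw with a black rubber stop, 16 mm wide, sticks out towards the stage (along -y), level with the stage plate. It sticks out by 8 to 36 mm, different each time and not reported: feel for it. A stage pressed home and let go stays resting on the rubber. The rubber gives about 1 mm per 8 N, up to 6 mm, and springs back
- cuvette_spot (a point): centre of the square marked on the stage's top on which the cuvette stands
- cuvette: tinted amber glass cuvette 32 x 32 x 58 mm with a black cap to 68 mm, standing loose on the stage; origin at the centre of its underside; about 90 g
- union_a: stainless union fitting, 26 mm wide, 40 mm high, standing on the bench on the base's -x side; origin at the centre of its underside
- union_b: a second, like union fitting standing on the bench on the base's -x side; origin at the centre of its underside
- stopper: black rubber stopper, 32 mm wide, 28 mm high, on the bench on the base's +x side; origin at the centre of its underside
There are look-alikes about, which are no part of the job. There is more than one size of the cuvette; the one meant has the size given above.

How it is judged:
By the outcome, as a careful person would: the job done as asked, in the order asked, and still so for the second after the job is handed in, with the robot touching nothing.
It also fails if it takes over 70 s, if anything falls off the work surface, if the arm or the gripper's body presses on something with over 40 N, if the wrist force passes 120 N, or if a joint passes its speed limit or range.

## Working session

There is one attempt and no reset: what is moved stays moved. The work goes in short steps, Python scripts to look and compute and a tool call to move; the robot and the scene stay as the last step left them, time stands still between calls to the robot, and variables do not carry over. Pictures are saved under pics/ and viewed, at most 10 in all, crops included, and the job is handed in when it is done.

Besides the shell and the picture viewer there is one more tool, called after "Request:" as name(argument=value, ...) on one line, values as JSON. send_rows: Moves the arm, as the interface text tells. Its arguments: {"type":"object","properties":{"targets":{"type":"array"},"squeeze":{"type":"number"}},"required":["targets"]}

```bash
mkdir -p pics; cat > h.py <<'E'
import numpy as np, cv2
from rig import ctrl
def save(p,n): cv2.imwrite(f'pics/{n}.png',p['img'][:,:,::-1])
def at_z(p,uv,z):
    K,R,t=map(np.array,(p['camera_matrix'],p['R'],p['t']))
    d=R.T@np.linalg.inv(K)@np.array([*uv,1.]); c=-R.T@t
    return c+d*(z-c[2])/d[2]
def proj(p,X):
    K,R,t=map(np.array,(p['camera_matrix'],p['R'],p['t'])); q=K@(R@np.array(X)+t); return q[:2]/q[2]
E
python3 - <<'E'
from h import *
print(ctrl.sense())
for n in('top','scene'):
    p=ctrl.capture(n); save(p,n+'1')
    for q,z in(('base',0),('stage',26),('stage_nose',31),('knob_grip',79),('reader',10),('stop_axis',31),('cuvette_spot',36),('cuvette',36),('union_a',0),('stopper',0)):
        for r in ctrl.landmark_of(q,p)[:3]: print(n,q,round(r['score'],2),np.round(r['point']),at_z(p,r['point'],z).round(1))
E
```

```text
{'time_s': 0.0, 'joints': array([ 8.97605969e-01,  3.13465234e-01,  1.49843074e+00,  2.47079450e-05,
        1.33098691e+00, -2.23400148e-01]), 'dq': array([-2.01608095e-04, -5.97969887e-04, -9.08578913e-04, -8.08946533e-05,
        6.62552419e-04, -3.75576782e-04]), 'tau': array([-9.48488305e-04, -4.12273800e+01, -2.59738147e+01, -2.78808184e-04,
        4.39268129e-03, -2.09714938e-05]), 'eef_pos': array([228.10355564, 472.57997783, 230.7296637 ]), 'ee_rot': array([-2.90425253e-04,  2.23006931e-01,  9.74816645e-01, -5.76169344e-04]), 'force': array([-0.12936908, -0.19190462, -0.75482608]), 'wrist_torque': array([ 0.01144276,  0.00729959, -0.00046719]), 'grip_force': 0.0, 'grip_width': 0.9988960772264354}
top base 0.65 [287. 256.] [520.8  20.4   0. ]
top stage 0.59 [334. 279.] [473.4 -63.3  26. ]
top stage 0.34 [304. 263.] [502.4 -11.3  26. ]
top stage_nose 0.82 [284. 253.] [520.8  22.2  31. ]
top knob_grip 0.82 [368. 293.] [ 444.9 -117.    79. ]
top knob_grip 0.73 [288. 182.] [635.1  12.8  79. ]
top reader 0.9 [204. 212.] [603.3 170.8  10. ]
top stop_axis 0.94 [203. 213.] [595.5 16
[... 540 characters left out ...]
.] [414.1  94.1   0. ]
scene stage 0.94 [363. 243.] [484.4 -48.3  26. ]
scene stage 0.51 [363. 288.] [532.5  31.4  26. ]
scene stage_nose 0.73 [367. 281.] [520.9  25.   31. ]
scene knob_grip 0.81 [363. 190.] [ 449.5 -110.1   79. ]
scene knob_grip 0.74 [374. 379.] [617.2 191.8  79. ]
scene reader 0.94 [373. 387.] [601.  174.1  10. ]
scene stop_axis 0.84 [372. 377.] [601.6 169.4  31. ]
scene cuvette_spot 0.81 [362. 259.] [507.1 -13.5  36. ]
scene cuvette 0.86 [277. 176.] [ 541.9 -253.5   36. ]
scene cuvette 0.66 [368. 263.] [503.4  -1.   36. ]
scene union_a 0.77 [436. 241.] [356.9  -9.6   0. ]
scene union_a 0.67 [448. 296.] [408.9  94.3   0. ]
scene stopper 0.65 [285. 324.] [661.9  16.3   0. ]
```

View pics/top1.png

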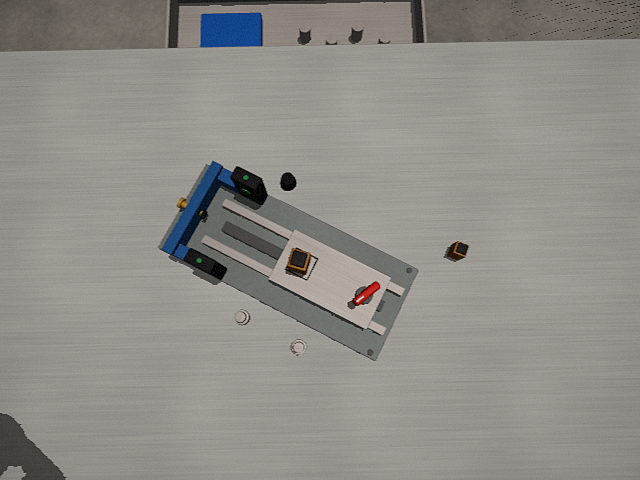

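View pics/scene1.png

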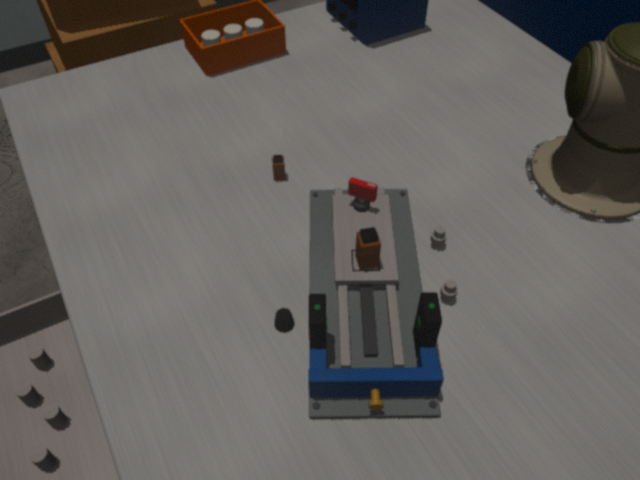

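The top view shows the rail unit running from the red knob at (367,293) to the blue reader at (203,212), with the amber cuvette at (300,263) and the look-alike cuvette at (457,250). The scene view shows the knob at (363,190), the cuvette at (368,248), the reader at (373,380), the unions at (439,237) and (449,289), and the stopper at (284,320).

Next I fit the rail axis and the wing pose.

```bash
cat > fit.py <<'E'
from h import *
from scipy.optimize import least_squares, minimize
def wing(ps,x0):
    ms=[]
    for p in ps:
        i=p['img'].astype(int); m=((i[...,0]>90)&(i[...,1]<60)&(i[...,2]<60)).astype(np.uint8)
        n,l,s,c=cv2.connectedComponentsWithStats(m); u=proj(p,[*x0[:2],80])
        k=min((k for k in range(1,n) if s[k,4]>30),key=lambda k:np.hypot(*(c[k]-u))); ms.append((l==k).astype(np.uint8))
    def cost(v):
        e=0
        for p,m in zip(ps,ms):
            c,s=np.cos(v[2]),np.sin(v[2]); P=[proj(p,[v[0]+c*a-s*b,v[1]+s*a+c*b,v[3]+h]) for a in(-25,25) for b in(-7,7) for h in(-20,14)]
            H=cv2.convexHull((np.array(P)*16*8+64).astype(np.int32)); z=np.zeros((480*4,640*4),np.uint8)
            cv2.fillConvexPoly(z,((np.array(H)/128-.5/8+.5)*4-.5).round(0).astype(np.int32),1)
            Z=cv2.resize(z.astype(np.float32),(640,480),interpolation=cv2.INTER_AREA); e+=np.abs(Z-m).sum()/m.sum()
        return e
    best=None
    for th in np.linspace(0,np.pi,12,endpoint=False):
        r=minimize(lambda w:cost(w*[1,1,.05,1]),np.array([x0[0],x0[1],th/.05,79.]),method='Nelder-Mead',options=dict(initial_simplex=np.array([x0[0],x0[1],th/.05,79])+np.vstack([np.zeros(4),np.diag([5,5,5,3])]),maxiter=150))
        if best is None or r.fun<best.fun: best=r
    return best.x*[1,1,.05,1],best.fun,[int(m.sum()) for m in ms]
def rail(ps):
    obs=[]
    loc={'stage_nose':(1,0,31),'knob_grip':(1,-160,79),'cuvette_spot':(1,-40,36),'stage':(1,-95,26),'reader':(0,0,10),'stop_axis':(0,0,31)}
    for p in ps:
        for q in loc:
            for r in ctrl.landmark_of(q,p)[:2]:
                if r['score']>.5: obs.append((p,q,r['point']))
    def X(v,q):
        a,b,z=loc[q]; y=a*(-v[3])+b; return [v[0]+y*np.cos(v[2]),v[1]+y*np.sin(v[2]),z]
    f=lambda v:np.concatenate([proj(p,X(v,q))-uv for p,q,uv in obs])
    r=least_squares(f,[599,170,1.08,160],loss='soft_l1',f_scale=2,x_scale=[10,10,.05,10])
    return r.x,r.fun.round(1).reshape(-1,2).tolist(),[o[1] for o in obs]
if __name__=='__main__':
    ps=[ctrl.capture('top'),ctrl.capture('scene')]
    v,e,n=rail(ps); print(v,list(zip(n,e))); d=np.array([np.cos(v[2]),np.sin(v[2])])
    k=v[:2]-d*(v[3]+160); print('knob from rail',k)
    print('wing',wing(ps,k))
E
python3 fit.py
```

```text
[598.66615518 169.45036872   1.07453602 161.59879797] [('stage_nose', [-0.5, -1.1]), ('knob_grip', [0.4, 1.2]), ('cuvette_spot', [0.2, -0.6]), ('stage', [-2.7, -0.1]), ('stage', [88.4, -37.1]), ('reader', [3.4, 0.5]), ('stop_axis', [0.7, -1.1]), ('stop_axis', [-97.6, -52.4]), ('stage_nose', [2.1, -0.3]), ('knob_grip', [0.2, 0.3]), ('cuvette_spot', [1.4, 2.8]), ('stage', [2.6, -1.0]), ('stage', [-71.8, -6.6]), ('reader', [-0.0, -1.0]), ('stop_axis', [2.6, 0.1])]
knob from rail [ 445.54000632 -113.3537497 ]
wing (array([ 447.17116068, -115.79220166,    2.17463328,   75.2090973 ]), np.float64(4.382691985244802), [213, 126])
```

```bash
python3 - <<'E'
s=open('fit.py').read()
a=s.index("            H=cv2.convexHull"); b=s.index("            Z=cv2.resize")
s=s[:a]+"""            H=cv2.convexHull(np.array(P,np.float32)); z=np.zeros((480*4,640*4),np.uint8)
            cv2.fillConvexPoly(z,(((H+.5)*4-.5)*16).round().astype(np.int32),1,shift=4)
"""+s[b:]
s=s.replace("(i[...,0]>90)&(i[...,1]<60)&(i[...,2]<60)","(i[...,0]>60)&(i[...,0]>2.2*i[...,1])&(i[...,0]>2.2*i[...,2])")
open('fit.py','w').write(s)
E
python3 fit.py | tail -1
```

```text
wing (array([ 445.79630787, -115.16276583,   -0.92904348,   74.21805909]), np.float64(1.0981154199877377), [233, 350])
```

```bash
python3 - <<'E'
from h import *
o=[]
for n in('top','scene'):
    p=ctrl.capture(n); im=p['img'][:,:,::-1].copy(); u=proj(p,[446,-115,79]); x,y=(u-[30,25]).astype(int)
    im=cv2.resize(im[y:y+50,x:x+60],None,fx=6.5,fy=6.5,interpolation=cv2.INTER_NEAREST)
    v=[446,-114.5,-.93,79]; c,s=np.cos(v[2]),np.sin(v[2])
    P=[proj(p,[v[0]+c*a-s*b,v[1]+s*a+c*b,v[3]+h]) for a in(-25,25) for b in(-7,7) for h in(-20,14)]
    H=cv2.convexHull(((np.array(P)-[x,y]+.5)*6.5).astype(np.int32)); cv2.polylines(im,[H],True,(0,255,0),1); o.append(im)
cv2.imwrite('pics/w.png',np.hstack(o))
E
```

```text
(no output)
```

View pics/w.png

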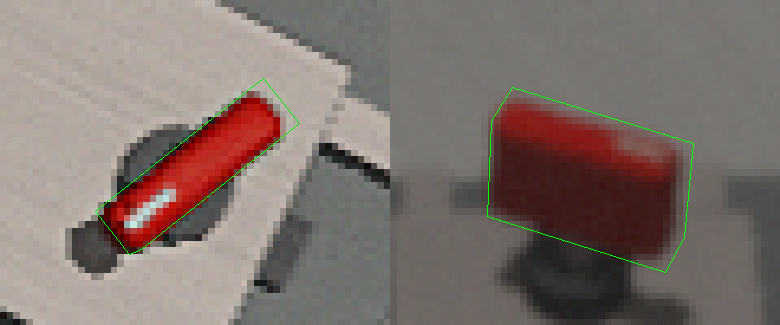

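The overlay fits the wing in both views: centre about (446,-114.5), yaw -0.93. I'm moving above it.

Request:
send_rows(targets=[[-1,-0.03,-0.03,0.005,0,0,0],[-1,-0.04,-0.038,0.005,0,0,0],[-1,-0.04,-0.038,0.005,0,0,0],[-1,-0.04,-0.038,0.005,0,0,0],[-1,-0.04,-0.038,0.005,0,0,0],[-1,-0.04,-0.038,0.005,0,0,0],[-1,-0.04,-0.038,0.005,0,0,0],[-1,-0.04,-0.038,0.005,0,0,0],[-1,-0.04,-0.038,0.005,0,0,0.05],[-1,-0.03,-0.03,0.005,0,0,0.05]], squeeze=26)

```text
time_s: 3.85
eef_pos: [410.7, -23.0, 181.3]
ee_rot: [0.0, 0.273, 0.962, -0.0]
force: [0.6, 0.9, 0.0]
grip_width: 0.999
grip_force: 0.0
```

```bash
cat >> h.py <<'E'
from scipy.spatial.transform import Rotation as Ro
def st():
    s=ctrl.sense(); q=s['ee_rot']; M=Ro.from_quat([q[1],q[2],q[3],q[0]]).as_matrix()
    return s,M,np.arctan2(M[1,0],M[0,0])
def todo(xyz,yaw):
    s,M,y=st(); d=M.T@(np.array(xyz)-s['eef_pos']); dr=(y-yaw+np.pi)%(2*np.pi)-np.pi
    print('tool delta mm',d.round(2),'az',round(dr,3),'pos',s['eef_pos'].round(1),'q',s['joints'].round(2),'tilt',M[:,2].round(4),'t',s['time_s'],'F',s['force'].round(1),'T',s['wrist_torque'].round(2))
E
python3 -c "
from h import *
todo([445.7,-114.5,140],2.212)"
```

```text
tool delta mm [-77.77 -59.51  41.34] az 0.377 pos [410.7 -23.  181.3] q [-0.34  0.11  1.89  0.    1.14 -1.36] tilt [ 6.e-04 -2.e-04 -1.e+00] t 3.85 F [0.6 0.9 0. ] T [ 0.04 -0.06 -0.03]
```

Request:
send_rows(targets=[[-1,-0.026,-0.02,0.01,0,0,0],[-1,-0.026,-0.02,0.01,0,0,0],[-1,-0.026,-0.0195,0.01,0,0,0],[-1,0,0,0.01,0,0,0.127],[-1,0,0,0,0,0,0.125],[-1,0,0,0,0,0,0.125],[-1,0,0,0,0,0,0],[-1,0,0,0,0,0,0],[-1,0,0,0,0,0,0],[-1,0,0,0,0,0,0]])

```text
time_s: 5.1
eef_pos: [445.6, -112.4, 141.3]
ee_rot: [0.0, 0.447, 0.895, 0.0]
force: [-0.1, 0.9, 0.6]
grip_width: 1.0
grip_force: 0.0
```

```bash
python3 -c "
from h import *
todo([445.7,-114.5,60],2.212)"
```

```text
tool delta mm [-1.74 -1.23 81.31] az 0.003 pos [ 445.6 -112.4  141.3] q [-0.5   0.27  1.81  0.    1.06 -1.15] tilt [ 1.e-04 -0.e+00 -1.e+00] t 5.1 F [-0.1  0.9  0.6] T [0.05 0.01 0.03]
```

Request:
send_rows(targets=[[-1,-0.0017,-0.0012,0.01,0,0,0],[-1,0,0,0.02,0,0,0],[-1,0,0,0.02,0,0,0],[-1,0,0,0.02,0,0,0],[-1,0,0,0.011,0,0,0],[-1,0,0,0,0,0,0],[-0.3,0,0,0,0,0,0],[0,0,0,0,0,0,0],[0.3,0,0,0,0,0,0],[0.3,0,0,0,0,0,0]])

```text
time_s: 6.35
eef_pos: [445.7, -114.5, 60.5]
ee_rot: [0.0, 0.447, 0.895, -0.0]
force: [-0.4, 1.2, 0.0]
grip_width: 0.35
grip_force: 0.0
```

```bash
python3 - <<'E'
from h import *
todo([445.7,-114.5,60],2.212)
o=[]
for n in('top','scene'):
    p=ctrl.capture(n); u=proj(p,[446,-115,79]); x,y=(u-[40,35]).astype(int)
    o.append(cv2.resize(p['img'][y:y+70,x:x+80,::-1],None,fx=5,fy=5,interpolation=cv2.INTER_CUBIC))
cv2.imwrite('pics/g.png',np.hstack(o))
E
```

```text
tool delta mm [ 0.01 -0.05  0.46] az 0.003 pos [ 445.7 -114.5   60.5] q [-0.51  0.4   1.89 -0.    0.86 -1.15] tilt [ 3.e-04 -2.e-04 -1.e+00] t 6.35 F [-0.4  1.2  0. ] T [-0.03 -0.07 -0.02]
```

View pics/g.png

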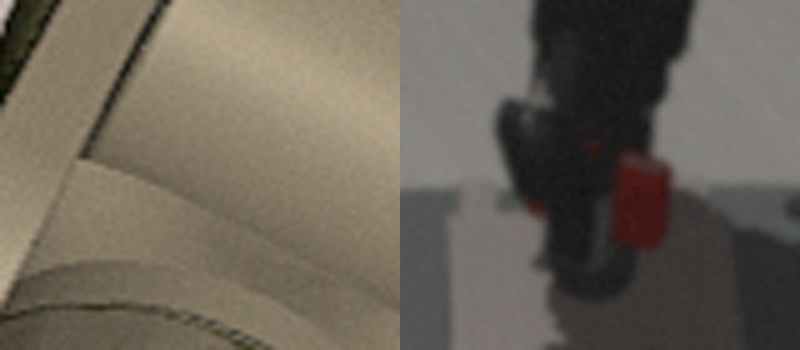

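The wing stands between the fingers at (590,210) in the scene crop, and the top view is blocked by the arm. Closing.

Request:
send_rows(targets=[[0.45,0,0,0,0,0,0],[0.55,0,0,0,0,0,0],[0.6,0,0,0,0,0,0],[0.64,0,0,0,0,0,0],[0.68,0,0,0,0,0,0],[0.72,0,0,0,0,0,0],[0.8,0,0,0,0,0,0],[0.9,0,0,0,0,0,0],[1,0,0,0,0,0,0],[1,0,0,0,0,0,0]], squeeze=26)

```text
time_s: 7.7
eef_pos: [445.6, -114.5, 60.3]
ee_rot: [-0.0, 0.447, 0.895, -0.0]
force: [-2.5, 0.5, 2.5]
grip_width: 0.163
grip_force: 27.5
```

```bash
python3 -c "
from h import *
todo([445.7,-114.5,60],2.212)"
```

```text
tool delta mm [-0.08  0.04  0.32] az 0.003 pos [ 445.6 -114.5   60.3] q [-0.51  0.4   1.89 -0.    0.86 -1.15] tilt [-1.e-04 -0.e+00 -1.e+00] t 7.7 F [-2.5  0.5  2.5] T [0.05 0.4  0.14]
```

Request:
send_rows(targets=[[1,0,0,-0.0001,0,0,0.05],[1,0,0,-0.0002,0,0,0.1],[1,0,0,-0.0002,0,0,0.1],[1,0,0,-0.0002,0,0,0.1],[1,0,0,-0.0002,0,0,0.1],[1,0,0,-0.0002,0,0,0.1],[1,0,0,-0.0002,0,0,0.1],[1,0,0,-0.0002,0,0,0.1],[1,0,0,-0.0001,0,0,0.05],[1,0,0,0,0,0,0]])

```text
time_s: 8.95
eef_pos: [445.9, -114.4, 61.9]
ee_rot: [0.0, 0.76, 0.65, 0.0]
force: [-0.2, 0.6, 2.4]
grip_width: 0.159
grip_force: 27.1
```

```bash
python3 -c "
from h import *
todo([445.7,-114.5,61.6],2.212)"
```

```text
tool delta mm [-0.11 -0.18  0.35] az -0.797 pos [ 445.9 -114.4   61.9] q [-0.51  0.4   1.89  0.    0.86 -0.35] tilt [ 6.e-04  0.e+00 -1.e+00] t 8.95 F [-0.2  0.6  2.4] T [ 0.18  0.02 -0.06]
```

Request:
send_rows(targets=[[1,0,0,-0.0002,0,0,0.1],[1,0,0,-0.0003,0,0,0.15],[1,0,0,-0.0003,0,0,0.15],[1,0,0,-0.0003,0,0,0.15],[1,0,0,-0.0003,0,0,0.15],[1,0,0,-0.0003,0,0,0.15],[1,0,0,-0.0003,0,0,0.15],[1,0,0,-0.0003,0,0,0.15],[1,0,0,-0.0001,0,0,0.05],[1,0,0,0,0,0,0]])

```text
time_s: 10.2
eef_pos: [446.1, -114.7, 64.4]
ee_rot: [0.0, 0.994, 0.108, 0.001]
force: [2.1, -0.4, 0.5]
grip_width: 0.16
grip_force: 26.9
```

```bash
python3 -c "
from h import *
todo([445.7,-114.5,64],2.212)"
```

```text
tool delta mm [-0.38 -0.29  0.4 ] az -1.996 pos [ 446.1 -114.7   64.4] q [-0.51  0.39  1.88  0.    0.86  0.85] tilt [ 1.3e-03 -6.0e-04 -1.0e+00] t 10.2 F [ 2.1 -0.4  0.5] T [-0.2  -0.35 -0.04]
```

Request:
send_rows(targets=[[1,0,0,-0.0001,0,0,0.05],[1,0,0,-0.0001,0,0,0.05],[1,0,0,-0.0001,0,0,0.05],[1,0,0,-0.0001,0,0,0.05],[1,0,0,-0.0001,0,0,0.04],[1,0,0,-0.0001,0,0,0.03],[1,0,0,-0.0001,0,0,0.03],[1,0,0,0,0,0,0],[1,0,0,0,0,0,0],[1,0,0,0,0,0,0]])

```text
time_s: 11.45
eef_pos: [446.0, -114.7, 65.1]
ee_rot: [0.0, 0.999, -0.042, 0.0]
force: [4.1, -3.4, -2.3]
grip_width: 0.16
grip_force: 26.5
```

```bash
python3 -c "
from h import *
todo([445.7,-114.5,64],2.212)"
```

```text
tool delta mm [-0.32 -0.2   1.07] az -2.297 pos [ 446.  -114.7   65.1] q [-0.51  0.39  1.88 -0.    0.87  1.15] tilt [ 9.e-04 -6.e-04 -1.e+00] t 11.45 F [ 4.1 -3.4 -2.3] T [-0.66 -0.69  0.09]
```

Request:
send_rows(targets=[[1,0,0,0,0,0,0.03],[1,0,0,-0.0001,0,0,0.03],[1,0,0,0,0,0,0.03],[1,0,0,-0.0001,0,0,0.03],[1,0,0,0,0,0,0.03],[1,0,0,0,0,0,0],[1,0,0,0,0,0,0],[1,0,0,0,0,0,0],[1,0,0,0,0,0,0],[1,0,0,0,0,0,0]])

```text
time_s: 12.7
eef_pos: [446.0, -114.8, 65.3]
ee_rot: [0.0, 0.993, -0.117, 0.0]
force: [3.8, -3.2, -1.5]
grip_width: 0.161
grip_force: 26.6
```

```bash
python3 -c "
from h import *
todo([445.7,-114.5,64],2.212)"
```

```text
tool delta mm [-0.37 -0.2   1.33] az -2.447 pos [ 446.  -114.8   65.3] q [-0.51  0.39  1.88 -0.    0.87  1.3 ] tilt [ 9.e-04 -7.e-04 -1.e+00] t 12.7 F [ 3.8 -3.2 -1.5] T [-0.64 -0.61  0.05]
```

Request:
send_rows(targets=[[1,0,0,0,0,0,0.025],[1,0,0,-0.0001,0,0,0.025],[1,0,0,0,0,0,0.025],[1,0,0,-0.0001,0,0,0.025],[1,0,0,0,0,0,0.025],[1,0,0,-0.0001,0,0,0.025],[1,0,0,0,0,0,0.025],[1,0,0,0,0,0,0.025],[1,0,0,0,0,0,0.02],[1,0,0,0,0,0,0.02]])

```text
time_s: 13.95
eef_pos: [445.7, -114.5, 65.6]
ee_rot: [0.0, 0.972, -0.235, 0.0]
force: [2.4, -3.3, 1.7]
grip_width: 0.161
grip_force: 103.2
```

```bash
python3 -c "
from h import *
todo([445.7,-114.5,64],2.212)"
```

```text
tool delta mm [-0.05 -0.01  1.63] az -2.687 pos [ 445.7 -114.5   65.6] q [-0.51  0.39  1.88 -0.    0.87  1.54] tilt [ 1.e-04 -6.e-04 -1.e+00] t 13.95 F [ 2.4 -3.3  1.7] T [-0.66 -0.52  2.8 ]
```

The end of the thread is reached (Tz jumped to 2.8 Nm). I'll relieve the windup while keeping the net torque in the loosening direction.

Request:
send_rows(targets=[[1,0,0,0,0,0,-0.02],[1,0,0,0,0,0,-0.02],[1,0,0,0,0,0,-0.01],[1,0,0,0,0,0,0],[1,0,0,0,0,0,0],[1,0,0,0,0,0,0],[1,0,0,0,0,0,0],[1,0,0,0,0,0,0],[1,0,0,0,0,0,0],[1,0,0,0,0,0,0]])

```text
time_s: 15.2
eef_pos: [445.8, -114.5, 65.6]
ee_rot: [-0.0, 0.977, -0.211, 0.0]
force: [3.1, -3.6, 0.9]
grip_width: 0.164
grip_force: 82.9
```

```bash
python3 -c "
from h import *
todo([445.7,-114.5,64],2.212)
print(ctrl.sense()['grip_force'])"
```

```text
tool delta mm [-0.06  0.06  1.55] az -2.637 pos [ 445.8 -114.5   65.6] q [-0.51  0.39  1.88  0.    0.87  1.49] tilt [ 3.e-04  1.e-04 -1.e+00] t 15.2 F [ 3.1 -3.6  0.9] T [-0.66 -0.49  2.1 ]
82.86361176520586
```

Request:
send_rows(targets=[[1,0,0,0,0,0,-0.03],[1,0,0,0,0,0,-0.03],[1,0,0,0,0,0,-0.03],[1,0,0,0,0,0,-0.03],[1,0,0,0,0,0,0],[1,0,0,0,0,0,0],[1,0,0,0,0,0,0],[1,0,0,0,0,0,0],[1,0,0,0,0,0,0],[1,0,0,0,0,0,0]])

```text
time_s: 16.45
eef_pos: [445.8, -114.4, 65.4]
ee_rot: [-0.001, 0.988, -0.154, 0.0]
force: [3.0, -4.4, -0.7]
grip_width: 0.162
grip_force: 42.4
```

```bash
python3 -c "
from h import *
todo([445.7,-114.5,64],2.212)
print(ctrl.sense()['grip_force'],st()[2])"
```

```text
tool delta mm [-0.08  0.13  1.42] az -2.521 pos [ 445.8 -114.4   65.4] q [-0.51  0.39  1.88  0.    0.87  1.37] tilt [ 8.0e-04  1.3e-03 -1.0e+00] t 16.45 F [ 3.  -4.4 -0.7] T [-0.75 -0.58  0.61]
42.390366196632385 -0.3092027317905274
```

Request:
send_rows(targets=[[0.48,0,0,0,0,0,0],[0.48,0,0,0,0,0,0],[0.48,0,0,0,0,0,0],[0.48,0.0002,-0.001,0,0,0,0],[0.48,0.0002,-0.001,0,0,0,0],[0.48,0.0002,-0.001,0,0,0,0],[0.48,0.0002,-0.001,0,0,0,0],[0.48,0.0002,-0.001,0,0,0,0],[0.48,0.0002,-0.001,0,0,0,0],[0.48,0.0002,-0.001,0,0,0,0]])

```text
time_s: 17.7
eef_pos: [449.1, -108.2, 65.5]
ee_rot: [0.0, 0.988, -0.152, -0.0]
force: [-0.6, -2.0, 0.7]
grip_width: 0.26
grip_force: 1.0
```

```bash
cat >> h.py <<'E'
D=np.array([np.cos(1.0745),np.sin(1.0745)]);N=np.array([-D[1],D[0]]);P0=np.array([445.7,-114.5])
def rep():
    s,M,y=st(); e=s['eef_pos'][:2]-P0; f=s['force'][:2]
    print('along',(e@D).round(2),'lat',(e@N).round(2),'Falong',(f@D).round(2),'Flat',(f@N).round(2),'Fz',s['force'][2].round(1),'T',s['wrist_torque'].round(2),'yaw',y.round(3),'w',round(s['grip_width'],3),'g',round(s['grip_force'],1),'t',s['time_s'])
E
python3 -c "
from h import *
rep()"
```

```text
along 7.19 lat 0.02 Falong -2.04 Flat -0.38 Fz 0.7 T [-0.27  0.26 -0.03] yaw -0.305 w 0.26 g 1.0 t 17.7
```

The pad is pushing and the stage moves freely. Sliding it on.

Request:
send_rows(targets=[[0.48,0.0006,-0.003,0,0,0,0],[0.48,0.001,-0.005,0,0,0,0],[0.48,0.0015,-0.008,0,0,0,0],[0.48,0.0019,-0.01,0,0,0,0],[0.48,0.0019,-0.01,0,0,0,0],[0.48,0.0019,-0.01,0,0,0,0],[0.48,0.0019,-0.01,0,0,0,0],[0.48,0.0019,-0.01,0,0,0,0],[0.48,0.0015,-0.008,0,0,0,0],[0.48,0.001,-0.005,0,0,0,0]])

```text
time_s: 18.95
eef_pos: [487.5, -36.9, 65.5]
ee_rot: [-0.0, 0.988, -0.152, -0.0]
force: [-2.6, -1.9, 1.1]
grip_width: 0.261
grip_force: 1.0
```

```bash
python3 - <<'E'
from h import *
rep()
p=ctrl.capture('scene'); im=p['img'][130:430,220:500,::-1]; cv2.imwrite('pics/s2.png',cv2.resize(im,None,fx=2,fy=2))
E
```

```text
along 88.14 lat 0.21 Falong -2.89 Flat 1.37 Fz 1.1 T [-0.28  0.34 -0.  ] yaw -0.305 w 0.261 g 1.0 t 18.95
```

View pics/s2.png

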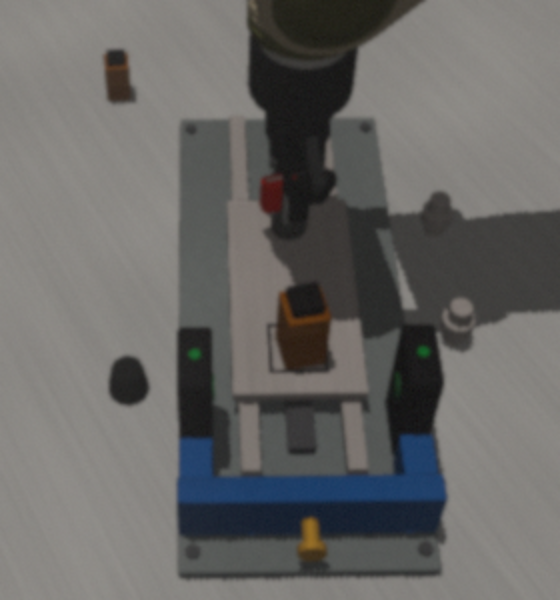

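The cuvette stands at (303,325) on its square, the stage's nose is near row 395, and the posts and stopper are clear. I'll estimate the stop's reach from the first top picture.

```bash
python3 - <<'E'
from h import *
p=ctrl.capture('top'); im0=cv2.imread('pics/top1.png')
f=np.array([598.67,169.45])
x,y=185,195; sc=10; o=[]
im=cv2.resize(im0[y:y+40,x:x+40],None,fx=sc,fy=sc,interpolation=cv2.INTER_NEAREST); im2=cv2.resize(p['img'][y:y+40,x:x+40,::-1],None,fx=sc,fy=sc,interpolation=cv2.INTER_NEAREST)
for d in(0,8,22,36):
    a,b=[((proj(p,[*(f-D*d+N*s),31])-[x,y]+.5)*sc).astype(int) for s in(8,13)]
    cv2.line(im,tuple(map(int,a)),tuple(map(int,b)),(0,255,0),1)
cv2.imwrite('pics/st.png',np.hstack([im,im2]))
E
```

```text
(no output)
```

View pics/st.png

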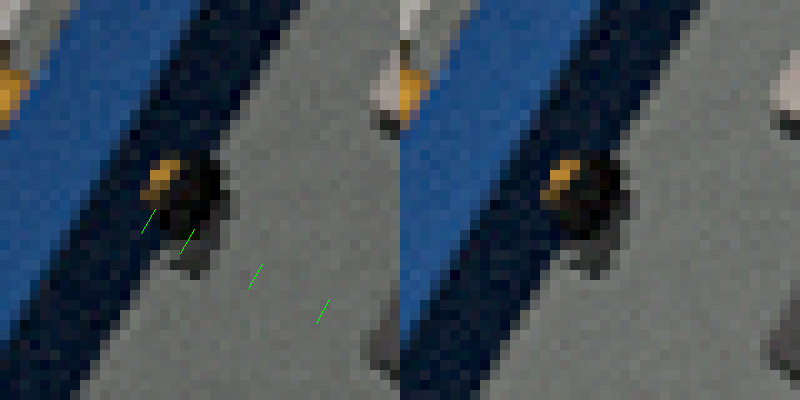

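The rubber's leading face sits about 10 mm out from the block (crop pixel near (220,205)), so contact should come around 150 mm along. I'll advance to 138.

Request:
send_rows(targets=[[0.48,0.0006,-0.003,0,0,0,0],[0.48,0.0011,-0.006,0,0,0,0],[0.48,0.0013,-0.007,0,0,0,0],[0.48,0.0013,-0.007,0,0,0,0],[0.48,0.0013,-0.007,0,0,0,0],[0.48,0.0011,-0.006,0,0,0,0],[0.48,0.0009,-0.005,0,0,0,0],[0.48,0.0008,-0.004,0,0,0,0],[0.48,0.0006,-0.003,0,0,0,0],[0.48,0.0002,-0.001,0,0,0,0]])

```text
time_s: 20.3
eef_pos: [510.8, 6.7, 65.5]
ee_rot: [-0.0, 0.988, -0.152, 0.0]
force: [0.2, -3.3, 0.5]
grip_width: 0.259
grip_force: 1.1
```

```bash
python3 -c "
from h import *
rep()"
```

```text
along 137.62 lat 0.44 Falong -2.8 Flat -1.71 Fz 0.5 T [-0.38  0.    0.01] yaw -0.305 w 0.259 g 1.1 t 20.3
```

Request:
send_rows(targets=[[0.48,0,-0.0003,0,0,0,0],[0.48,0.0001,-0.0003,0,0,0,0],[0.48,0,-0.0003,0,0,0,0],[0.48,0.0001,-0.0003,0,0,0,0],[0.48,0,-0.0003,0,0,0,0],[0.48,0.0001,-0.0003,0,0,0,0],[0.48,0,-0.0003,0,0,0,0],[0.48,0.0001,-0.0003,0,0,0,0],[0.48,0.0001,-0.0003,0,0,0,0],[0.48,0.0001,-0.0003,0,0,0,0]])

```text
time_s: 21.55
eef_pos: [512.2, 9.3, 65.5]
ee_rot: [-0.0, 0.988, -0.152, -0.0]
force: [0.3, -2.3, -0.1]
grip_width: 0.261
grip_force: 1.2
```

```bash
python3 -c "
from h import *
rep()
p=ctrl.capture('scene')
from fit import *
f=[598.67,169.45]
for q,z in(('stage_nose',31),('cuvette_spot',36)):
  for r in ctrl.landmark_of(q,p)[:2]:
    X=at_z(p,r['point'],z)[:2]; print(q,r['score'],(f-X)@D,(f-X)@N)
"
```

```text
along 140.54 lat 0.48 Falong -1.94 Flat -1.33 Fz -0.1 T [-0.39 -0.06  0.02] yaw -0.305 w 0.261 g 1.2 t 21.55
stage_nose 0.71 85.05185706169421 124.85854431636027
stage_nose 0.61 25.95009961062479 -6.230370046223217
cuvette_spot 0.97 67.6647794388183 4.6923629484996345
cuvette_spot 0.34 61.736530241816666 -3.0683172664658978
```

Request:
send_rows(targets=[[0.48,0.0001,-0.0005,0,0,0,0],[0.48,0.0001,-0.0005,0,0,0,0],[0.48,0.0001,-0.0005,0,0,0,0],[0.48,0.0001,-0.0005,0,0,0,0],[0.48,0.0001,-0.0005,0,0,0,0],[0.48,0.0001,-0.0005,0,0,0,0],[0.48,0.0001,-0.0005,0,0,0,0],[0.48,0.0001,-0.0004,0,0,0,0],[0.48,0.0001,-0.0003,0,0,0,0],[0.48,0,-0.0002,0,0,0,0]])

```text
time_s: 22.95
eef_pos: [514.4, 13.2, 65.5]
ee_rot: [-0.0, 0.988, -0.152, -0.0]
force: [-0.2, -2.4, 0.8]
grip_width: 0.263
grip_force: 1.1
```

```bash
python3 -c "
from h import *
rep()"
```

```text
along 145.01 lat 0.44 Falong -2.19 Flat -1.0 Fz 0.8 T [-0.33  0.05 -0.01] yaw -0.305 w 0.263 g 1.1 t 22.95
```

Request:
send_rows(targets=[[0.48,0,-0.0002,0,0,0,0],[0.48,0.0001,-0.0002,0,0,0,0],[0.48,0,-0.0002,0,0,0,0],[0.48,0,-0.0002,0,0,0,0],[0.48,0.0001,-0.0002,0,0,0,0],[0.48,0,-0.0002,0,0,0,0],[0.48,0,-0.0001,0,0,0,0],[0.48,0,0,0,0,0,0],[0.48,0,0,0,0,0,0],[0.48,0,0,0,0,0,0]])

```text
time_s: 24.2
eef_pos: [515.0, 14.4, 65.5]
ee_rot: [-0.0, 0.988, -0.152, 0.0]
force: [-0.3, -2.2, 0.9]
grip_width: 0.26
grip_force: 1.0
```

Request:
send_rows(targets=[[0.48,0,-0.0002,0,0,0,0],[0.48,0.0001,-0.0002,0,0,0,0],[0.48,0,-0.0002,0,0,0,0],[0.48,0,-0.0002,0,0,0,0],[0.48,0.0001,-0.0002,0,0,0,0],[0.48,0,-0.0002,0,0,0,0],[0.48,0,-0.0001,0,0,0,0],[0.48,0,0,0,0,0,0],[0.48,0,0,0,0,0,0],[0.48,0,0,0,0,0,0]])

```text
time_s: 25.45
eef_pos: [515.6, 15.6, 65.5]
ee_rot: [-0.0, 0.988, -0.152, 0.0]
force: [-0.1, -2.2, 1.1]
grip_width: 0.265
grip_force: 1.0
```

Request:
send_rows(targets=[[0.48,0,-0.0002,0,0,0,0],[0.48,0.0001,-0.0002,0,0,0,0],[0.48,0,-0.0002,0,0,0,0],[0.48,0,-0.0002,0,0,0,0],[0.48,0.0001,-0.0002,0,0,0,0],[0.48,0,-0.0002,0,0,0,0],[0.48,0,-0.0001,0,0,0,0],[0.48,0,0,0,0,0,0],[0.48,0,0,0,0,0,0],[0.48,0,0,0,0,0,0]])

```text
time_s: 26.7
eef_pos: [516.2, 16.7, 65.5]
ee_rot: [-0.0, 0.988, -0.152, 0.0]
force: [0.3, -2.7, -0.2]
grip_width: 0.26
grip_force: 1.1
```

Request:
send_rows(targets=[[0.48,0,-0.0002,0,0,0,0],[0.48,0.0001,-0.0002,0,0,0,0],[0.48,0,-0.0002,0,0,0,0],[0.48,0,-0.0002,0,0,0,0],[0.48,0.0001,-0.0002,0,0,0,0],[0.48,0,-0.0002,0,0,0,0],[0.48,0,-0.0001,0,0,0,0],[0.48,0,0,0,0,0,0],[0.48,0,0,0,0,0,0],[0.48,0,0,0,0,0,0]])

```text
time_s: 27.95
eef_pos: [516.8, 17.9, 65.5]
ee_rot: [-0.0, 0.988, -0.152, 0.0]
force: [1.5, -2.2, 0.7]
grip_width: 0.261
grip_force: 1.1
```

Request:
send_rows(targets=[[0.48,0,-0.0002,0,0,0,0],[0.48,0.0001,-0.0002,0,0,0,0],[0.48,0,-0.0002,0,0,0,0],[0.48,0,-0.0002,0,0,0,0],[0.48,0.0001,-0.0002,0,0,0,0],[0.48,0,-0.0002,0,0,0,0],[0.48,0,-0.0001,0,0,0,0],[0.48,0,0,0,0,0,0],[0.48,0,0,0,0,0,0],[0.48,0,0,0,0,0,0]])

```text
time_s: 29.2
eef_pos: [517.3, 19.1, 65.5]
ee_rot: [0.0, 0.988, -0.152, -0.0]
force: [1.1, -2.6, -0.4]
grip_width: 0.258
grip_force: 1.2
```

Request:
send_rows(targets=[[0.48,0,-0.0002,0,0,0,0],[0.48,0.0001,-0.0002,0,0,0,0],[0.48,0,-0.0002,0,0,0,0],[0.48,0,-0.0002,0,0,0,0],[0.48,0.0001,-0.0002,0,0,0,0],[0.48,0,-0.0002,0,0,0,0],[0.48,0,-0.0001,0,0,0,0],[0.48,0,0,0,0,0,0],[0.48,0,0,0,0,0,0],[0.48,0,0,0,0,0,0]])

```text
time_s: 30.45
eef_pos: [517.9, 20.3, 65.5]
ee_rot: [-0.0, 0.988, -0.152, -0.0]
force: [2.0, -2.4, 1.4]
grip_width: 0.261
grip_force: 1.2
```

Request:
send_rows(targets=[[0.48,0.0001,-0.0002,0,0,0,0],[0.48,0.0001,-0.0002,0,0,0,0],[0.48,0.0001,-0.0002,0,0,0,0],[0.48,0.0001,-0.0002,0,0,0,0],[0.48,0.0001,-0.0002,0,0,0,0],[0.48,0,-0.0002,0,0,0,0],[0.48,0,-0.0001,0,0,0,0],[0.48,0,0,0,0,0,0],[0.48,0,0,0,0,0,0],[0.48,0,0,0,0,0,0]])

```text
time_s: 31.7
eef_pos: [518.7, 21.4, 65.5]
ee_rot: [-0.0, 0.988, -0.152, -0.0]
force: [-1.0, -2.0, 1.1]
grip_width: 0.26
grip_force: 0.9
```

```bash
python3 -c "
from h import *
rep()"
```

```text
along 154.27 lat 0.51 Falong -2.23 Flat -0.08 Fz 1.1 T [-0.26  0.25  0.01] yaw -0.305 w 0.26 g 0.9 t 31.7
```

Request:
send_rows(targets=[[0.48,0.0001,-0.0002,0,0,0,0],[0.48,0,-0.0002,0,0,0,0],[0.48,0,-0.0002,0,0,0,0],[0.48,0.0001,-0.0002,0,0,0,0],[0.48,0,-0.0002,0,0,0,0],[0.48,0,-0.0002,0,0,0,0],[0.48,0,-0.0001,0,0,0,0],[0.48,0,0,0,0,0,0],[0.48,0,0,0,0,0,0],[0.48,0,0,0,0,0,0]])

```text
time_s: 32.95
eef_pos: [519.4, 22.6, 65.5]
ee_rot: [-0.0, 0.988, -0.152, 0.0]
force: [-0.7, -1.3, 0.2]
grip_width: 0.265
grip_force: 0.9
```

Request:
send_rows(targets=[[0.48,0.0001,-0.0002,0,0,0,0],[0.48,0,-0.0002,0,0,0,0],[0.48,0,-0.0002,0,0,0,0],[0.48,0.0001,-0.0002,0,0,0,0],[0.48,0,-0.0002,0,0,0,0],[0.48,0,-0.0002,0,0,0,0],[0.48,0,-0.0001,0,0,0,0],[0.48,0,0,0,0,0,0],[0.48,0,0,0,0,0,0],[0.48,0,0,0,0,0,0]])

```text
time_s: 34.2
eef_pos: [519.9, 23.7, 65.5]
ee_rot: [-0.0, 0.988, -0.152, 0.0]
force: [-1.1, -1.7, 0.1]
grip_width: 0.26
grip_force: 0.9
```

```bash
python3 -c "
from h import *
rep()"
```

```text
along 156.9 lat 0.53 Falong -2.06 Flat 0.15 Fz 0.1 T [-0.3   0.07  0.01] yaw -0.305 w 0.26 g 0.9 t 34.2
```

Request:
send_rows(targets=[[0.48,0.0001,-0.0002,0,0,0,0],[0.48,0,-0.0002,0,0,0,0],[0.48,0,-0.0002,0,0,0,0],[0.48,0.0001,-0.0002,0,0,0,0],[0.48,0,-0.0002,0,0,0,0],[0.48,0,-0.0002,0,0,0,0],[0.48,0,0,0,0,0,0],[0.48,0,0,0,0,0,0],[0.48,0,0,0,0,0,0],[0.48,0,0,0,0,0,0]])

```text
time_s: 35.45
eef_pos: [520.5, 24.8, 65.5]
ee_rot: [0.0, 0.988, -0.152, 0.0]
force: [-1.1, -2.5, -0.1]
grip_width: 0.263
grip_force: 1.3
```

Request:
send_rows(targets=[[0.48,0.0001,-0.0002,0,0,0,0],[0.48,0,-0.0002,0,0,0,0],[0.48,0,-0.0002,0,0,0,0],[0.48,0.0001,-0.0002,0,0,0,0],[0.48,0,-0.0002,0,0,0,0],[0.48,0,-0.0002,0,0,0,0],[0.48,0,0,0,0,0,0],[0.48,0,0,0,0,0,0],[0.48,0,0,0,0,0,0],[0.48,0,0,0,0,0,0]])

```text
time_s: 36.7
eef_pos: [520.9, 25.6, 65.5]
ee_rot: [0.0, 0.988, -0.152, -0.0]
force: [-2.6, -6.0, 1.6]
grip_width: 0.26
grip_force: 3.2
```

```bash
python3 -c "
from h import *
rep()"
```

```text
along 158.96 lat 0.57 Falong -6.54 Flat -0.59 Fz 1.6 T [-0.98  0.47  0.01] yaw -0.305 w 0.26 g 3.2 t 36.7
```

Request:
send_rows(targets=[[0.48,0,-0.0002,0,0,0,0],[0.48,0,-0.0001,0,0,0,0],[0.48,0,0,0,0,0,0],[0.48,0,0,0,0,0,0],[0.48,0,0,0,0,0,0],[0.48,0,0,0,0,0,0],[0.48,0,0,0,0,0,0],[0.48,0,0,0,0,0,0],[0.48,0,0,0,0,0,0],[0.48,0,0,0,0,0,0]])

```text
time_s: 37.95
eef_pos: [520.9, 25.7, 65.5]
ee_rot: [0.0, 0.988, -0.152, -0.0]
force: [-2.0, -7.4, 1.9]
grip_width: 0.257
grip_force: 3.6
```

```bash
python3 -c "
from h import *
rep()"
```

```text
along 159.12 lat 0.61 Falong -7.48 Flat -1.73 Fz 1.9 T [-1.16  0.51  0.05] yaw -0.305 w 0.257 g 3.6 t 37.95
```

Request:
send_rows(targets=[[0.48,0,-0.0002,0,0,0,0],[0.48,0,-0.0001,0,0,0,0],[0.48,0,0,0,0,0,0],[0.48,0,0,0,0,0,0],[0.48,0,0,0,0,0,0],[0.48,0,0,0,0,0,0],[0.48,0,0,0,0,0,0],[0.48,0,0,0,0,0,0],[0.48,0,0,0,0,0,0],[0.48,0,0,0,0,0,0]])

```text
time_s: 39.2
eef_pos: [521.0, 25.9, 65.5]
ee_rot: [0.001, 0.988, -0.152, -0.0]
force: [-2.5, -7.5, 1.6]
grip_width: 0.261
grip_force: 4.0
```

```bash
python3 -c "
from h import *
rep()"
```

```text
along 159.29 lat 0.62 Falong -7.77 Flat -1.38 Fz 1.6 T [-1.16  0.5   0.11] yaw -0.305 w 0.261 g 4.0 t 39.2
```

Request:
send_rows(targets=[[0.48,0,-0.0002,0,0,0,0],[0.48,0,0,0,0,0,0],[0.48,0,0,0,0,0,0],[0.48,0,0,0,0,0,0],[0.48,0,0,0,0,0,0],[0.48,0,0,0,0,0,0],[0.48,0,0,0,0,0,0],[0.48,0,0,0,0,0,0],[0.48,0,0,0,0,0,0],[0.48,0,0,0,0,0,0]])

```text
time_s: 40.45
eef_pos: [521.1, 26.0, 65.5]
ee_rot: [0.001, 0.988, -0.152, -0.0]
force: [-3.4, -8.3, 2.4]
grip_width: 0.261
grip_force: 4.3
```

```bash
python3 -c "
from h import *
rep()"
```

```text
along 159.44 lat 0.64 Falong -8.9 Flat -0.9 Fz 2.4 T [-1.24  0.6   0.09] yaw -0.305 w 0.261 g 4.3 t 40.45
```

Request:
send_rows(targets=[[0.48,0,0,0,0,0,0],[0.48,0,0,0,0,0,0],[0.48,0,0,0,0,0,0],[0.48,0,0,0,0,0,0],[0.48,0,0,0,0,0,0],[0.48,0,0,0,0,0,0],[0.48,0,0,0,0,0,0],[0.48,0,0,0,0,0,0],[0.48,0,0,0,0,0,0],[0.48,0,0,0,0,0,0]])

```text
time_s: 41.7
eef_pos: [521.0, 26.0, 65.5]
ee_rot: [0.001, 0.988, -0.152, -0.0]
force: [-3.2, -7.7, 1.6]
grip_width: 0.261
grip_force: 4.3
```

```bash
python3 -c "
from h import *
rep()"
```

```text
along 159.41 lat 0.64 Falong -8.27 Flat -0.82 Fz 1.6 T [-1.32  0.55  0.11] yaw -0.305 w 0.261 g 4.3 t 41.7
```

Pressed at about 8.5 N for over 2 s. Backing off slowly, then opening and rising.

Request:
send_rows(targets=[[0.48,0,0.0004,0,0,0,0],[0.48,0,0.0004,0,0,0,0],[0.48,0,0.0004,0,0,0,0],[0.48,-0.0001,0.0005,0,0,0,0],[0.48,-0.0001,0.0005,0,0,0,0],[0.48,-0.0001,0.0006,0,0,0,0],[0.48,-0.0002,0.0007,0,0,0,0],[0.48,-0.0002,0.0008,0,0,0,0],[0.48,-0.0002,0.0007,0,0,0,0],[0.48,0,0,0,0,0,0]])

```text
time_s: 42.95
eef_pos: [518.9, 22.1, 65.5]
ee_rot: [-0.0, 0.988, -0.152, 0.0]
force: [-0.4, 0.5, -0.3]
grip_width: 0.262
grip_force: 0.0
```

```bash
python3 -c "
from h import *
rep()"
```

```text
along 154.99 lat 0.7 Falong 0.21 Flat 0.6 Fz -0.3 T [ 0.03  0.   -0.  ] yaw -0.305 w 0.262 g 0.0 t 42.95
```

Request:
send_rows(targets=[[0.2,0,0,0,0,0,0],[-0.2,0,0,0,0,0,0],[-0.2,0,0,0,0,0,0],[-0.2,0,0,-0.01,0,0,0],[-0.2,0,0,-0.02,0,0,0],[-0.2,0,0,-0.03,0,0,0],[-0.2,0,0,-0.03,0,0,0],[-0.2,0,0,-0.03,0,0,0],[-0.2,0,0,-0.03,0,0,0],[-0.2,0,0,-0.02,0,0,0]])

```text
time_s: 44.2
eef_pos: [519.1, 22.2, 237.7]
ee_rot: [0.0, 0.988, -0.152, 0.001]
force: [-0.5, 0.1, -0.6]
grip_width: 0.607
grip_force: 0.0
```

```bash
python3 - <<'E'
from h import *
rep()
p=ctrl.capture('scene'); cv2.imwrite('pics/s3.png',cv2.resize(p['img'][130:430,220:500,::-1],None,fx=2,fy=2))
E
```

```text
along 155.12 lat 0.57 Falong -0.14 Flat 0.52 Fz -0.6 T [-0.04  0.02 -0.02] yaw -0.305 w 0.607 g 0.0 t 44.2
```

View pics/s3.png

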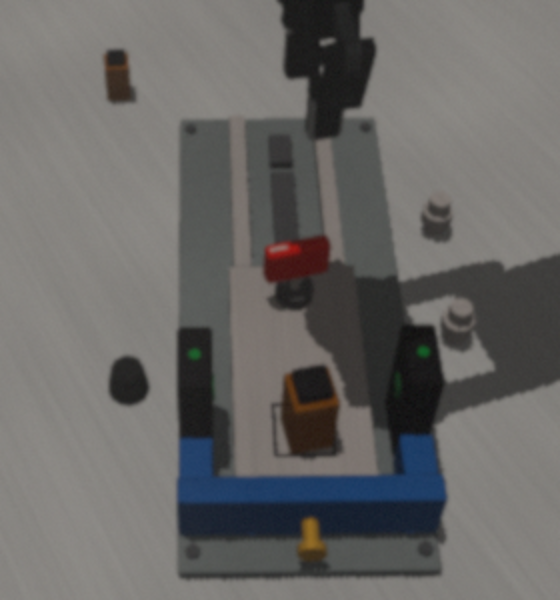

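The cuvette is upright between the posts at (310,410), the stage is home, and the fittings and stopper haven't moved. One check of the knob's final angle.

```bash
python3 - <<'E'
from fit import *
p=ctrl.capture('scene'); print(wing([p],P0+D*154.5)[:2])
E
```

```text
(array([460.05387219, -63.74810862,   2.85114887, -45.57985817]), np.float64(0.15536077235772358))
```

```bash
python3 -c "
from rig import ctrl
print(ctrl.finish_job())"
```

```text
the job is handed in; nothing more can be done
None
```

The knob is turned clockwise to its thread end, and the stage was held against the rubber stop at about 8–9 N for over 2 s, then let go; the cuvette is upright, the fittings and stopper look unmoved, and the job was handed in at about 44 s.

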